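# Lock a spindle ring with a pin spanner

## Robot

A 6-joint arm with a two-finger parallel gripper is mounted at the origin on a cart in front of the work surface, level with it; the furniture and walls round the work are solid. World frame = base frame: x ahead of the robot, y to its left, z up, the work surface at z = 0. Lengths are in m, angles in rad, forces in N, time in s.
With the tool pointing down it reaches from about 0.375 to 0.975 m from the base axis. Payload 3.8 kg.
Tool frame: the origin (TCP) lies at the very end of the fingers, on their centre line; the grasp point (between the pads) lies 19 mm behind it; z points along the fingers, y is the direction in which the jaws open and shut (so a half turn about z gives the same grasp; the last joint's range is limited). The gripper opens to 85 mm and grips with 20 to 120 N. Pads are 22 mm wide; open, the fingers measure 114 mm over their backs; the gripper's body (76 mm by 85 mm) begins 54 mm behind the grasp point. The pads swing forward as they close: fully open they stand 13 mm farther back than shut.
Start: joints at [-1.371, 0.264, 1.604, -0, 1.274, -0.037], TCP at [0.158, -0.656, 0.231] pointing down, gripper open.
Joint ranges: [-2.63, 2.63], [-0.94, 2.18], [0.31, 2.57], [-1.31, 4.45], [0, 2.66], [-2.55, 2.55]. Speed limits (rad/s): [2.57, 2.57, 3.14, 3.14, 3.14, 3.14].

## Interface

Orientations are given as a rotation vector (axis times angle).
In Python, from bench import env, camera, calibration, ticket, boxes_of, mark_of, monitor gives the robot as it stands. Calls block until the motion is done:
- env.move_to(position, orientation): joint-space move of the TCP to a pose.
- env.move_linear(position, v=0.15, frame=None, threshold=None): straight line of the TCP; frame=None keeps the orientation; v is the mean speed in m/s. With threshold (N) it stops when the force on the tool has changed by that much, and returns True; else False.
- env.move_joints(angles): joint-space move.
- env.move_gripper(opening, grasp_force=None): finger opening in m; grasp_force is the grip in N (None keeps the last); returns when the fingers have stopped.
- env.dwell(seconds).
- env.ik(position, orientation): joint angles nearest the present ones, or None.
- camera(name): name is "scene" or "top" or "wrist"; returns (picture, depth): 384x512x3 uint8, red, green, blue; 384x512 float32, m along the optical axis (not along the pixel's ray), 0 where there is no reading.
- calibration(name): a dict with "mtx" (3x3 intrinsics, pixels), "cam_to_world" (4x4, takes a point from camera to world coordinates). Camera axes: x right, y down, z forward; pixel columns grow to the right and rows downward; lengths in m; the calibration is good to about 2 mm. A picture is of the moment at which its call begins: read the wrist's pose just before it. calibration takes no time and is no camera call; for the wrist camera it gives the pose at the moment of the call.
A pose or a line that the arm cannot do raises env.PlanningError and nothing moves.
- ticket.finish_job(): hands the job in, once; it reports no verdict.
Trained networks look in the newest picture that a camera, given by its name, has taken for a name from the list of things; names that differ only in an ending like _2 or _b are one class to them, and where a whole thing is asked for, a point or a joint stands for the part that bears it (a point fixed in the world has none). Each returns a list of dicts, best first, with "p" (0 to 1); they miss things now and then, are a little off and sometimes report something else, mostly with a low value. They report only what shows in the picture. A call takes as long as a camera call. They do not tell look-alikes from the thing itself.
- boxes_of(camera, thing): "uv" ([column, row] in pixels, amid what is visible of it).
- mark_of(camera, thing): "uv" ([column, row] in pixels: a listed point, or the origin of a listed thing).
Readings, each from a call of its own:
- monitor.get_t(): time.
- monitor.get_joint_pos(): joint angles.
- monitor.get_qd(): joint speeds.
- monitor.get_tau(): joint torques, N m.
- monitor.get_position(): TCP position.
- monitor.get_eef_rot(): TCP orientation.
- monitor.get_contact_force(): force on the tool from outside, world axes, zero at the start.
- monitor.get_torque(): the same for the moment, N m.
- monitor.get_opening(): finger opening in m.
Only numpy, scipy, OpenCV 4.12 (cv2) and the standard library are available. Lean on these libraries where they do the work, as an engineer would, in place of code of your own. Each camera call takes 0.05 s, during which the arm holds its last target. There are 200 camera calls.

## Task

Take the T-handled pin spanner out of its wooden stand and seat both of its prongs fully in the two holes of the lock ring on the spindle unit before turning anything. Then turn the ring clockwise (seen from above) until it is snug against its stop - about twice the effort that it took to turn, not more than three times - and leave the spanner standing seated in the ring. Press gently, and leave the things lying round the work where they are.

Things in the scene. Friction and masses are not known exactly. Their poses are not given: they have to be found in the camera images.
- pin_spanner: Steel T-handled pin spanner, about 0.32 kg, upright in the stand, prongs down. Origin: centre of the underside of its round head (64 mm across, 10 mm thick); z up, y along the cross bar. Stem 11 mm thick. Cross bar flat-sided, 12 mm wide (x), 100 mm long (y), 58 to 74 mm above the origin. A half turn gives the same tool.
- spanner_bar (a point): Middle of the spanner's cross bar, 66 mm above the spanner's origin: the place to grip it from above, fingers on the two flat sides; 48 mm are free below it, beside the stem, down to the head.
- prong_end (a point): End, on the centre line, of one of the spanner's two prongs, at y = 24 mm and z = -7 mm from the spanner's origin; the other is at y = -24 mm. Prongs are round, 6 mm thick, with slightly bevelled ends, in line below the cross bar.
- spanner_stand: Fixed hardwood block 96 x 96 x 30 mm with a round well 57 mm wide and 18 mm deep in its top; the spanner's head rests on the top face and its prongs hang in the well, so it lifts straight out. Origin at the centre of the underside.
- spindle_unit: Fixed grey cast flange, 100 mm (x) by 160 mm (y, its long side), with a round boss that carries a flat steel lock ring, 72 mm across, turning about the unit's z axis at a steady 0.25 N m or so; it stays where it is left and does not turn under a light rub. Origin: centre of the underside. A contact force over 45 N between spanner and unit damages it: feel for the holes with 10 N or less.
- ring_face (a point): Centre of the ring's top face, on its axis, 60 mm above the unit's origin; axes as the unit's, not turning with the ring. Two round through holes, 8 mm wide, lie opposite each other 24 mm from it; prongs fit with 1 mm to spare all round and go 7 mm deep, until the head lies on the face. The line of holes starts 0.55 to 1.4 rad anticlockwise (from above) of the y axis; its angle is not measured.
- stop_rib (a point): Top of one of two small raised ribs on the boss, 41.5 mm along the unit's y axis from its centre (the other is opposite), 54.5 mm above the origin. At the stop the spanner's cross bar, turned clockwise against it, lies along the ribs, give or take 0.05 rad for play. There the torque climbs sharply, from 0.25 running to 0.5 N m or more: snug is 0.5 to 0.7 N m, held for a moment.
- screw_tin: Bystander: round tin of screws, 74 mm across, 34 mm high; origin at the centre of the underside.
- tape_measure: Bystander: tape measure 36 x 78 x 63 mm; origin at the centre of the underside.
- tape_roll: Bystander: roll of masking tape 96 mm across, 25 mm high; origin at the centre of the underside.
There are look-alikes about, which are no part of the job. What is meant by the pin_spanner is not blue, orange or purple, and is the larger of those in its own colour.

How it is judged:
On the way, in this order (a step that is already met when the one before it is completed fails the run):
1. both prongs are fully seated in the ring's holes (spanner upright, head within 2 mm of the ring face, on its axis within 3 mm) while the ring is still unturned (z of pin_spanner in the frame of ring_face below 0.002 m and horizontal distance between pin_spanner and ring_face below 0.003 m and angle between pin_spanner's own z axis and vertical below 0.06 rad and angle between the y axis of pin_spanner and the y axis of ring_face, either way round above 0.45 rad), for 0.2 s.
2. the seated spanner has turned the ring snug against its stop (cross bar along the unit's long side within 0.09 rad, contact force over 20 N, as at 0.5 N m) (z of pin_spanner in the frame of ring_face below 0.003 m and horizontal distance between pin_spanner and ring_face below 0.004 m and angle between the y axis of pin_spanner and the y axis of ring_face, either way round below 0.09 rad and contact force between pin_spanner and spindle_unit above 20 N), for 0.1 s.
At the end, for the whole second after the job is handed in: The spanner stands upright by itself in the ring, at rest and released: both prongs fully in (head within 2 mm of the ring face, within 3 mm of its axis, tilt under 0.06 rad), and its cross bar in line with the unit's long side within 0.09 rad, which is the ring's stop (z of pin_spanner in the frame of ring_face below 0.002 m and horizontal distance between pin_spanner and ring_face below 0.003 m and angle between pin_spanner's own z axis and vertical below 0.06 rad and angle between the y axis of pin_spanner and the y axis of ring_face, either way round below 0.09 rad and linear speed of pin_spanner below 0.01 m/s); the robot touches nothing.
It fails at once if the spanner is pressed or wrenched against the spindle unit with more than 45 N (contact force between pin_spanner and spindle_unit above 45 N).
It fails at once if a gripper or arm pushes the spindle unit with more than 30 N (contact force between any of the fingers, the arm and spindle_unit above 30 N).
It fails at once if the tin, the tape measure or the tape roll is shifted by more than 20 mm (distance of any of screw_tin, tape_measure, tape_roll from where it was at the start of the episode above 0.02 m).
It also fails if it takes over 64 s, if anything falls off the work surface, if the arm or the gripper's body presses on something with over 40 N, if the wrist force passes 120 N, or if a joint passes its speed limit or range.

## Working session

There is one attempt and no reset: what is moved stays moved. The work goes in short steps, each a Python script; the robot and the scene stay as the last script left them, time stands still between calls to the robot, and variables do not carry over. Pictures are saved under pics/ and viewed, about 8 in all and at most 12, crops included, and the job is handed in when it is done.

```bash
mkdir -p pics; ls
cat > h.py <<'E'
import numpy as np, cv2
from bench import env, camera, calibration, ticket, boxes_of, mark_of, monitor
from scipy.spatial.transform import Rotation as R
def w(cam,uv,d=None,z=None,cal=None):
    c=cal or calibration(cam); M=np.array(c["cam_to_world"]); K=np.array(c["mtx"])
    r=np.linalg.inv(K)@[uv[0],uv[1],1.]
    if z is not None: d=(z-M[2,3])/(M[:3,:3]@r)[2]
    return M[:3,:3]@(r*d)+M[:3,3]
def snap(cam,name):
    im,d=camera(cam); cv2.imwrite(f"pics/{name}.png",im[:,:,::-1]); np.save(f"pics/{name}.npy",d); return im,d
E
python3 - <<'E'
from h import *
a,_=snap("top","top0"); 
for c in ["top","scene"]:
    if c=="scene": b,_=snap(c,"scene0")
    for n in ["pin_spanner","spanner_bar","spanner_stand","ring_face","spindle_unit","stop_rib"]:
        print(c,n,[(np.round(x["uv"]),round(x["p"],2)) for x in mark_of(c,n)][:6])
cv2.imwrite("pics/both.png",np.vstack([a,b])[:,:,::-1])
print(monitor.get_t(),monitor.get_eef_rot(),calibration("top"))
E
```

```text
pics
top pin_spanner [(array([287., 197.]), 0.82), (array([239., 198.]), 0.66), (array([202., 259.]), 0.59), (array([163., 170.]), 0.57), (array([248., 240.]), 0.56)]
top spanner_bar [(array([160., 167.]), 0.87), (array([236., 199.]), 0.82), (array([248., 241.]), 0.75), (array([290., 196.]), 0.56), (array([201., 260.]), 0.54), (array([176., 214.]), 0.53)]
top spanner_stand [(array([235., 199.]), 0.63)]
top ring_face [(array([345., 207.]), 0.68)]
top spindle_unit [(array([338., 212.]), 0.67)]
top stop_rib [(array([332., 209.]), 0.84)]
scene pin_spanner [(array([152., 268.]), 0.8), (array([245., 235.]), 0.77), (array([287., 262.]), 0.74), (array([261., 308.]), 0.67), (array([278., 212.]), 0.56)]
scene spanner_bar [(array([282., 196.]), 0.96), (array([244., 216.]), 0.78), (array([287., 248.]), 0.72), (array([145., 247.]), 0.69), (array([262., 298.]), 0.64)]
scene spanner_stand [(array([246., 241.]), 0.84)]
scene ring_face [(array([334., 178.]), 0.58)]
scene spindle_unit [(array([334., 192.]), 0.91)]
scene stop_rib [(array([325., 184.]), 0.97)]
0.7 [ 3.11954166e+00  3.71104225e-01 -1.86480814e-06] {'mtx': array([[428.55497938,   0.        , 259.34048221],
       [  0.        , 428.55497938, 192.99419248],
       [  0.        ,   0.        ,   1.        ]]), 'cam_to_world': array([[-0.01280873, -0.99865861,  0.05016883,  0.50647853],
       [-0.99955675,  0.01413645,  0.02620038,  0.10520135],
       [-0.02687444, -0.049811  , -0.99839703,  1.33657195],
       [ 0.        ,  0.        ,  0.        ,  1.        ]])}
```

View pics/top0.png

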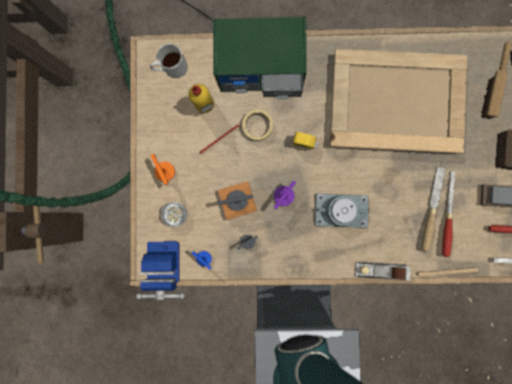

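View pics/scene0.png

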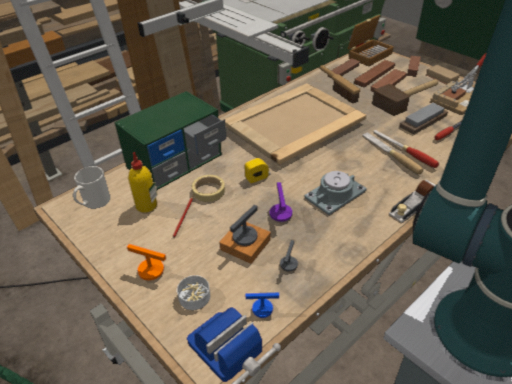

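The two steel candidates are the one in the wooden stand at top (237,200) and a small one at (247,241). The orange (163,170), purple (285,196) and blue (203,259) ones are ruled out by colour. The one in the stand is larger and stands upright in the stand, so it fits. I'll confirm it with the wrist camera.

Run:
```python
from h import *
d=np.load("pics/top0.npy")
for n,uv,z in [("stand",(237,201),.04),("unit",(342,209.5),.06),("small",(248,241),.03),("tin",(173,214),.03),("roll",(257,125),.02),("tape",(305,141),.06)]:
    print(n,w("top",uv,z=z).round(3), w("top",uv,d[int(uv[1]),int(uv[0])]).round(3))
p=w("top",(237,201),z=.04)
rot=R.from_euler('xyz',[np.pi,0,0]).as_rotvec()
print("start",R.from_rotvec(monitor.get_eef_rot()).as_matrix().round(2).tolist())
env.move_to([p[0]-.06,p[1],.30],rot)
c=calibration("wrist");print(np.array(c["cam_to_world"]).round(3),np.array(c["mtx"])[0,0],monitor.get_position(),monitor.get_t())
im,_=snap("wrist","w0")
for n in ["pin_spanner","spanner_bar","spanner_stand"]:
    print(n,[(np.round(x["uv"],1),round(x["p"],2)) for x in mark_of("wrist",n)][:4])
```

```text
stand [0.548 0.207 0.04 ] [0.548 0.207 0.047]
unit [ 0.518 -0.106  0.06 ] [ 0.518 -0.106  0.058]
small [0.427 0.176 0.03 ] [0.428 0.174 0.061]
tin [0.511 0.405 0.03 ] [0.511 0.406 0.027]
roll [0.784 0.144 0.02 ] [0.788 0.145 0.001]
tape [0.724 0.    0.06 ] [0.723 0.001 0.067]
start [[0.97, 0.23, 0.0], [0.23, -0.97, -0.0], [-0.0, 0.0, -1.0]]
[[-0.    -0.953 -0.303  0.565]
 [-1.     0.    -0.     0.207]
 [ 0.     0.303 -0.953  0.444]
 [ 0.     0.     0.     1.   ]] 326.44240160918713 [0.48856782 0.20671678 0.29990168] 3.9417
pin_spanner [(array([371. ,  90.8]), 0.84), (array([184.7, 228.7]), 0.64), (array([280.2, 197.2]), 0.62), (array([259.2, 105.8]), 0.61)]
spanner_bar [(array([390.7,  92.4]), 0.98), (array([285.1, 205.5]), 0.92), (array([176. , 244.8]), 0.91), (array([256.5, 104. ]), 0.78)]
spanner_stand []
```

View pics/w0.png

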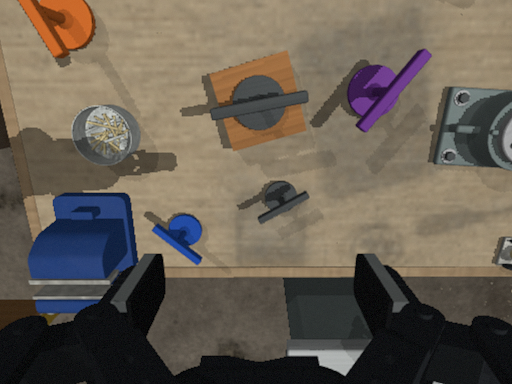

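The stand spanner's bar runs (211,112)–(307,98). It is visibly larger than the small steel one at (282,200), so it is the target. Next: close measurements of its bar, then the ring.

```bash
cat >> h.py <<'E'
DOWN=R.from_euler('x',np.pi)
def cloud(d,cal,):
    M=np.array(cal["cam_to_world"]);K=np.array(cal["mtx"]);v,u=np.indices(d.shape)
    P=np.stack([(u-K[0,2])/K[0,0]*d,(v-K[1,2])/K[1,1]*d,d],-1)
    return P@M[:3,:3].T+M[:3,3]
def rect(P,m):
    (c,s,a)=cv2.minAreaRect((P[m][:,:2]*1000).astype(np.float32))
    return c,s,a
E
python3 - <<'E'
from h import *
for n,p,z in [("sp",(.548,.207),.22),("un",(.518,-.106),.22)]:
    env.move_to([p[0]+.02,p[1],z],DOWN.as_rotvec())
    cal=calibration("wrist"); im,d=snap("wrist","w_"+n); P=cloud(d,cal); np.savez("pics/"+n,P=P,im=im,M=cal["cam_to_world"],K=cal["mtx"])
    near=(np.hypot(P[...,0]-p[0],P[...,1]-p[1])<.09)&(d>0)
    zs=P[near][:,2]; h,e=np.histogram(zs,np.arange(0,.13,.003)); print(n,[(round(x,3),int(y)) for x,y in zip(e,h) if y>100])
    for t in (["pin_spanner","spanner_bar","spanner_stand"] if n=="sp" else ["ring_face","spindle_unit","stop_rib"]):
        print(t,[(np.round(x["uv"],1),round(x["p"],2)) for x in mark_of("wrist",t)][:4])
    if n=="sp":
        m=near&(P[...,2]>.097)&(P[...,2]<.112); print("bar",rect(P,m),P[m].mean(0),m.sum())
        m=near&(P[...,2]>.025)&(P[...,2]<.034); print("stand",rect(P,m))
    else:
        m=near&(P[...,2]>.057)&(P[...,2]<.064)&(np.hypot(P[...,0]-p[0],P[...,1]-p[1])<.05); print("ring",rect(P,m),cv2.minEnclosingCircle((P[m][:,:2]*1000).astype(np.float32)),np.median(P[m],0))
print(monitor.get_t())
E
```

```text
sp [(np.float64(0.0), 4182), (np.float64(0.027), 247), (np.float64(0.03), 4035), (np.float64(0.039), 1596), (np.float64(0.042), 278), (np.float64(0.093), 127), (np.float64(0.096), 123), (np.float64(0.099), 119), (np.float64(0.102), 795), (np.float64(0.105), 831)]
pin_spanner [(array([280.3, 276.9]), 0.86), (array([176. , 306.8]), 0.84), (array([387.5, 167.1]), 0.79), (array([39.5, 90.1]), 0.6)]
spanner_bar [(array([288.6, 296.5]), 0.88), (array([257.7, 204.9]), 0.79), (array([165.2, 335.8]), 0.63), (array([417.5, 181. ]), 0.61)]
spanner_stand []
bar ((551.34814453125, 206.84475708007812), (12.571073532104492, 99.97433471679688), 10.639842987060547) [0.55263809 0.20641485 0.10432126] 1826
stand ((551.1088256835938, 206.70547485351562), (96.46527862548828, 96.19464111328125), 15.885709762573242)
un [(np.float64(0.0), 2700), (np.float64(0.009), 455), (np.float64(0.012), 3908), (np.float64(0.015), 366), (np.float64(0.018), 423), (np.float64(0.021), 245), (np.float64(0.03), 169), (np.float64(0.033), 365), (np.float64(0.048), 1786), (np.float64(0.051), 295), (np.float64(0.054), 162), (np.float64(0.057), 431), (np.float64(0.06), 3467)]
ring_face [(array([267.3, 197. ]), 0.65), (array([224.5, 192.2]), 0.19)]
spindle_unit [(array([267.4, 180.2]), 0.77)]
stop_rib [(array([226.2, 194. ]), 0.93)]
ring ((516.0219116210938, -113.50484466552734), (71.802001953125, 71.29417419433594), 27.31426239013672) ((515.8135375976562, -113.62299346923828), 36.270999908447266) [ 0.51762259 -0.11323527  0.06111206]
6.2667
```

View pics/w_un.png

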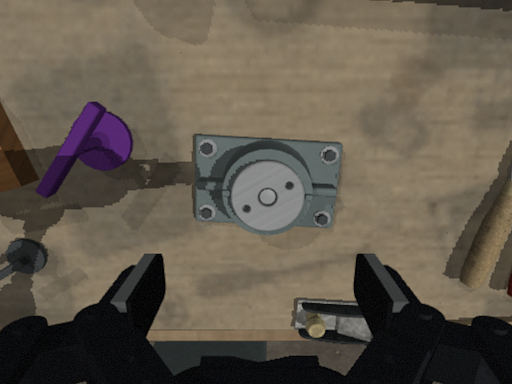

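View pics/w_sp.png

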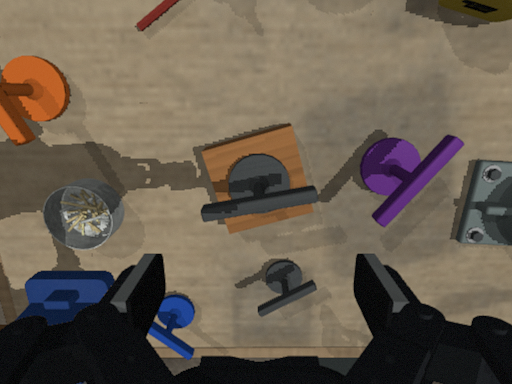

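The unit view shows the ring centre at (267.5,197) and its holes at about (289,185) and (247,209). The stand view shows the spanner's bar at (202,212)–(316,195). I'll refine the holes and yaw, and take a second ring view with the hand turned to expose any camera offset.

```bash
cat >> h.py <<'E'
def ringfit(im,d,cal,g):
    P=cloud(d,cal); M=np.array(cal["cam_to_world"]);K=np.array(cal["mtx"])
    r=np.hypot(P[...,0]-g[0],P[...,1]-g[1])
    m=(d>0)&(P[...,2]>.057)&(P[...,2]<.065)&(r<.05)
    (cx,cy),rad=cv2.minEnclosingCircle((P[m][:,:2]*1000).astype(np.float32)); c=np.array([cx,cy])/1000
    # ray-cast every pixel onto z=.06
    v,u=np.indices(d.shape); D=np.stack([(u-K[0,2])/K[0,0],(v-K[1,2])/K[1,1],np.ones(d.shape)],-1)@M[:3,:3].T
    Q=M[:3,3]+D*((.06-M[2,3])/D[...,2:]); rr=np.hypot(Q[...,0]-c[0],Q[...,1]-c[1])
    gray=im.mean(-1); ann=(rr>.017)&(rr<.031); dark=(ann&(gray<.62*np.median(gray[ann]))).astype(np.uint8)
    n,lab,st,ce=cv2.connectedComponentsWithStats(dark)
    h=[Q[lab==i][:,:2].mean(0) for i in np.argsort(-st[1:,4])[:2]+1]; 
    mf=(d>0)&(P[...,2]>.008)&(P[...,2]<.0165)&(r<.11)
    fl=cv2.minAreaRect((P[mf][:,:2]*1000).astype(np.float32))
    dh=h[0]-h[1]; a=np.arctan2(-dh[0],dh[1]); a=(a+np.pi/2)%np.pi-np.pi/2
    print("circ",c.round(4),rad,"holes",np.round(h,4).tolist(),"mid",np.mean(h,0).round(4),"sep",np.hypot(*dh).round(4),"ang",a.round(3),"areas",sorted(st[1:,4])[-4:],"flange",fl)
E
python3 - <<'E'
from h import *
f=np.load("pics/un.npz"); d=np.load("pics/w_un.npy")
ringfit(f["im"],d,dict(cam_to_world=f["M"],mtx=f["K"]),(.516,-.1135))
for psi in (100.6,-79.4):
    for p,a in (((.551,.207,.077),0),((.517,-.113,.2),20),((.517,-.113,.2),-10)):
        q=env.ik(p,(R.from_euler('z',psi+a,degrees=True)*DOWN).as_rotvec()); print(psi,a,None if q is None else np.round(q,2))
psi=-60
o=R.from_euler('z',psi,degrees=True)*DOWN
x=o.apply([1,0,0])
env.move_to(np.array([.517,-.113,.20])+.02*x,o.as_rotvec())
cal=calibration("wrist"); im,d=snap("wrist","w_un2"); ringfit(im,d,cal,(.516,-.1135))
env.move_to([.571,.207,.2],(R.from_euler('z',-79.36,degrees=True)*DOWN).as_rotvec())
cal=calibration("wrist"); im,d=snap("wrist","w_sp2");P=cloud(d,cal)
near=(np.hypot(P[...,0]-.551,P[...,1]-.207)<.09)&(d>0)
m=near&(P[...,2]>.097)&(P[...,2]<.112); print("bar",rect(P,m),P[m].mean(0),m.sum())
m=near&(P[...,2]>.025)&(P[...,2]<.034); print("stand",rect(P,m))
print(monitor.get_t())
E
```

```text
circ [ 0.5154 -0.1171] 39.656978607177734 holes [[0.5274, -0.1342], [0.5035, -0.0924]] mid [ 0.5154 -0.1133] sep 0.0481 ang 0.52 areas [np.int32(41), np.int32(47)] flange ((516.2471923828125, -114.19711303710938), (159.57156372070312, 99.72293853759766), 86.69349670410156)
100.6 0 [ 0.32  0.24  1.93 -0.    0.96  0.13]
100.6 20 [-0.26  0.01  1.95  0.    1.18 -0.8 ]
100.6 -10 [-0.26  0.01  1.95 -0.    1.18 -0.27]
-79.4 0 None
-79.4 20 [-0.26  0.01  1.95 -0.    1.18  2.35]
-79.4 -10 None
circ [ 0.5161 -0.1155] 37.94361114501953 holes [[0.5271, -0.134], [0.5031, -0.0921]] mid [ 0.5151 -0.113 ] sep 0.0483 ang 0.519 areas [np.int32(40), np.int32(48)] flange ((515.082763671875, -113.97828674316406), (159.30857849121094, 100.17142486572266), 86.76712036132812)Traceback (most recent call last):
  File "<stdin>", line 12, in <module>
bench.PlanningError: the arm cannot take that pose within its joint ranges
```

Both hand orientations give the same ring data: mid (0.5153,-0.1132), hole line +0.520 rad, unit y axis −0.058 rad. The holes are therefore about 0.577 from the unit axis, which is in the stated range. The other hand yaw is out of range, so I grip with psi=100.6°.

Run:
```python
from h import *
o=R.from_euler('z',100.6,degrees=True)*DOWN; x=o.apply([1,0,0])
env.move_to(np.array([.551,.207,.2])+.02*x,o.as_rotvec())
cal=calibration("wrist"); im,d=snap("wrist","w_sp2");P=cloud(d,cal)
near=(np.hypot(P[...,0]-.551,P[...,1]-.207)<.09)&(d>0)
m=near&(P[...,2]>.097)&(P[...,2]<.112); b=rect(P,m); print("bar",b)
m=near&(P[...,2]>.025)&(P[...,2]<.034); print("stand",rect(P,m))
c=np.array([551.35,206.84]); c=(c+np.array(b[0]))/2000
print(c, np.linalg.norm(c*1000-b[0])) 
assert np.linalg.norm(c*1000-b[0])<2
env.move_gripper(.05,80)
env.move_linear([c[0],c[1],.2],v=.2)
env.move_linear([c[0],c[1],.077],v=.12)
print(monitor.get_contact_force())
env.move_gripper(0,80); env.dwell(.2)
print(monitor.get_opening(),monitor.get_contact_force(),monitor.get_torque(),monitor.get_position())
env.move_linear([c[0],c[1],.20],v=.12); env.dwell(.2)
print(monitor.get_opening(),monitor.get_contact_force(),monitor.get_torque(),monitor.get_t())
snap("wrist","held")
```

```text
bar ((551.1075439453125, 207.6650848388672), (11.983675956726074, 99.99348449707031), 10.286750793457031)
stand ((551.0699462890625, 207.38363647460938), (96.40766906738281, 97.01530456542969), 15.91883373260498)
[0.55122877 0.20725254] 0.42998544445801423
[-0.1679778  -0.82768896  0.21286805]
0.010509463953394846 [ 0.06202114 -1.06932577  4.63955353] [-0.07250557  0.09001534  0.03571482] [0.55197022 0.20749485 0.07792368]
0.010158255523104807 [-0.21192859 -0.11073309 -4.70194232] [-0.04219035 -0.01687074  0.01724175] 13.0583
```

View pics/held.png

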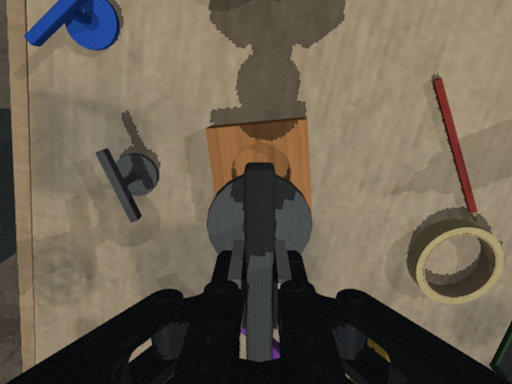

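The spanner is held, with its bar straight along the hand axis (bar end at (260,163), head behind). Next I measure its in-hand offset.

Run:
```python
from h import *
d=np.load("pics/held.npy"); cal=calibration("wrist"); P=cloud(d,cal)
p=np.array(monitor.get_position()); o=R.from_rotvec(monitor.get_eef_rot()); print(p,R.from_euler('z',0).inv() and (o*DOWN.inv()).as_euler('zyx',degrees=True))
T=(P-p)@o.as_matrix()   # tool coords
v,u=np.indices(d.shape)
bar=(d>0)&(abs(T[...,2]+.027)<.006)&(abs(T[...,1])<.012)&(T[...,0]>.0)&(v<230)
t=T[bar]; print("bar n",len(t),"z",np.median(t[:,2]),"xmax",np.percentile(t[:,0],[90,99,100]))
for lo,hi in ((.02,.03),(.03,.04),(.04,.048)):
    s=t[(t[:,0]>lo)&(t[:,0]<hi)]; 
    if len(s): print(lo,s[:,1].min(),s[:,1].max(),s[:,1].mean())
hd=(d>0)&(T[...,2]>.03)&(T[...,2]<.045)&(np.hypot(T[...,0],T[...,1])<.045)&(T[...,0]>-.01)
t=T[hd]; print("head n",len(t),np.median(t[:,2]))
e=[]
for y0 in np.arange(-.03,.031,.0025):
    s=t[abs(t[:,1]-y0)<.00125]
    if len(s)>3:e.append((s[:,0].max(),y0))
e=np.array(e)
from scipy.optimize import least_squares
f=least_squares(lambda q:np.hypot(e[:,0]-q[0],e[:,1]-q[1])-.032,[0,0],loss='soft_l1',f_scale=.0005); print("head c",f.x,abs(f.fun).mean(),"ext y",t[:,1].min(),t[:,1].max())
```

```text
[0.55084157 0.20712115 0.19915357] [ 1.00599633e+02  7.64922928e-02 -2.49812920e-02]
bar n 1980 z -0.026977496122769076 xmax [0.04877022 0.05012603 0.05030073]
0.02 -0.006482898540034212 0.004987132405761294 -0.0007230665936722428
0.03 -0.006783089998809891 0.005276094752992622 -0.0007335777529775567
0.04 -0.006687535072045031 0.005171279946370352 -0.0007949209634583992
head n 3941 0.036858738277660834
head c [ 0.00051366 -0.00060482] 0.0003290172095919877 ext y -0.03236533678198075 0.031118270684912377
```

```bash
cat >> h.py <<'E'
RING=np.array([.5155,-.1133]); OFF=np.array([.0003,-.0004])
def tcp(xy,psi):
    o=R.from_euler('z',psi)*DOWN
    return np.array(xy)-o.apply([OFF[0],OFF[1],0])[:2], o.as_rotvec()
def lin(x,y,z,**k):
    return env.move_linear([x,y,z],**k)
E
python3 - <<'E'
from h import *
psi=np.pi/2+.520
xy,o=tcp(RING,psi)
env.move_to([*xy,.19],o); env.dwell(.2)
p=np.array(monitor.get_position()); print("err",p[:2]-xy)
xy=xy-(p[:2]-xy)
lin(*xy,.122,v=.1); env.dwell(.3)
print(monitor.get_position()-np.array([*tcp(RING,psi)[0],0]),monitor.get_contact_force())
f0=np.array(monitor.get_contact_force())
hit=lin(*xy,.104,v=.015,threshold=5)
print(hit,monitor.get_position(),monitor.get_contact_force()-f0,monitor.get_torque(),monitor.get_t())
snap("wrist","seat"); snap("scene","seat_s")
E
```

```text
err [0.00045286 0.00101901]
[ 3.76889975e-06 -1.16445452e-03  1.22689818e-01] [ 0.10971423 -0.39030689 -2.49571796]
True [ 0.51585362 -0.11399862  0.10791354] [0.69343801 0.79918207 7.83151598] [ 0.10538479  0.02978881 -0.02329136] 16.5583
```

Prongs dropped in (TCP z 0.1079, against 0.114 if they had landed on the face). I'll make sure it is fully seated, without turning.

Run:
```python
from h import *
env.dwell(.3)
p=np.array(monitor.get_position());print(p,monitor.get_contact_force(),monitor.get_torque())
hit=lin(p[0],p[1],.1045,v=.01,threshold=4)
env.dwell(.3)
print(hit,monitor.get_position(),monitor.get_contact_force(),monitor.get_torque(),(R.from_rotvec(monitor.get_eef_rot())*DOWN.inv()).as_euler('zyx')-[np.pi/2,0,0],monitor.get_t())
im,d=snap("wrist","seat2"); P=cloud(d,calibration("wrist"))
r=np.hypot(P[...,0]-.5155,P[...,1]+.1133)
h,e=np.histogram(P[(r<.045)&(d>0)][:,2],np.arange(.04,.09,.001)); print([(round(a,3),int(b)) for a,b in zip(e,h) if b>60])
cv2.imwrite("pics/seatv.png",np.hstack([im[60:384,100:420],cv2.resize(cv2.imread("pics/seat_s.png")[130:230,280:400],(389,324),interpolation=2)[:,:,::-1]])[:,:,::-1])
```

```text
[ 0.5158927  -0.11399509  0.10793323] [ 0.59970179 -0.40410888  5.56966558] [ 0.08330117  0.07479236 -0.0332574 ]
True [ 0.51589167 -0.11397464  0.10789878] [-2.92409269  0.57195791  5.25368755] [ 0.00845001  0.18755976 -0.01195745] [0.51981448 0.00080588 0.00114991] 17.4667
[(np.float64(0.048), 120), (np.float64(0.049), 1211), (np.float64(0.05), 1635), (np.float64(0.051), 328), (np.float64(0.055), 75), (np.float64(0.059), 104), (np.float64(0.06), 513), (np.float64(0.061), 530), (np.float64(0.062), 87), (np.float64(0.069), 208), (np.float64(0.07), 1666), (np.float64(0.071), 1999), (np.float64(0.072), 288)]
```

View pics/seatv.png

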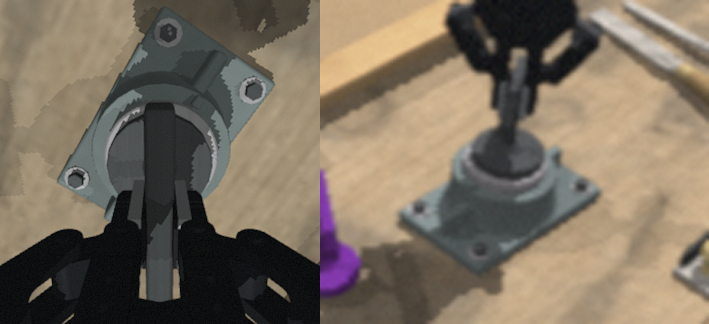

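Left: the head lies on the ring face. Its top is at z≈0.071 and the ring's at 0.061, and contact is rigid, so it is seated on the axis at angle 0.520. Now I turn it clockwise with the last joint in small steps, watching moment and force.

```bash
cat > turn.py <<'E'
from h import *
import sys
def yaw(): return (R.from_rotvec(monitor.get_eef_rot())*DOWN.inv()).as_euler('zyx')[0]-np.pi/2
q=np.array(monitor.get_joint_pos()); tz0=monitor.get_torque()[2]
print("start",q.round(3),yaw(),tz0)
nmax=int(sys.argv[1])
for i in range(nmax):
    a=yaw(); q[5]+=.04 if a>.09 else .012
    env.move_joints(q); env.dwell(.1)
    f=np.array(monitor.get_contact_force()); t=monitor.get_torque(); p=monitor.get_position()
    print(i,"cmd6",q[5].round(3),"yaw",round(yaw(),3),"F",f.round(1),"M",np.round(t,2),"p",np.round(p,4))
    if t[2]-0>.52 or f[2]>18 or np.hypot(f[0],f[1])>15: print("STOP");break
print(monitor.get_t())
E
python3 turn.py 3
```

```text
start [-2.650e-01  1.010e-01  2.038e+00  1.000e-03  1.004e+00 -7.860e-01] 0.5197773449975891 -0.004562990754363723
0 cmd6 -0.746 yaw 0.481 F [3.  2.1 0.6] M [ 0.44 -0.42  0.02] p [ 0.5164 -0.1138  0.108 ]
1 cmd6 -0.706 yaw 0.441 F [2.4 2.8 0.5] M [ 0.62 -0.67  0.13] p [ 0.5164 -0.1139  0.1081]
2 cmd6 -0.666 yaw 0.401 F [3.4 4.1 0.5] M [ 0.7  -0.77  0.1 ] p [ 0.5163 -0.1139  0.1081]
18.5667
```

```bash
python3 turn.py 4
```

```text
start [-2.650e-01  1.010e-01  2.037e+00  2.000e-03  1.004e+00 -6.670e-01] 0.400835709671413 0.09780547571292422
0 cmd6 -0.627 yaw 0.362 F [ 3.8  2.5 -0.6] M [ 0.67 -0.69  0.16] p [ 0.5163 -0.1139  0.1081]
1 cmd6 -0.587 yaw 0.322 F [ 2.8  3.  -0.8] M [ 0.57 -0.61  0.1 ] p [ 0.5163 -0.1139  0.1081]
2 cmd6 -0.547 yaw 0.282 F [ 3.2  3.2 -0.7] M [ 0.62 -0.65  0.14] p [ 0.5163 -0.1139  0.1081]
3 cmd6 -0.507 yaw 0.242 F [3.7 3.  0.7] M [ 0.6  -0.58  0.07] p [ 0.5163 -0.1139  0.1081]
19.9667
```

```bash
python3 turn.py 9
```

```text
start [-2.650e-01  1.010e-01  2.037e+00  2.000e-03  1.004e+00 -5.080e-01] 0.24180785319541975 0.07298235607622733
0 cmd6 -0.468 yaw 0.203 F [2.5 3.5 0. ] M [ 0.62 -0.57  0.15] p [ 0.5162 -0.1139  0.1081]
1 cmd6 -0.428 yaw 0.163 F [2.1 3.6 0. ] M [ 0.64 -0.49  0.14] p [ 0.5162 -0.1138  0.1081]
2 cmd6 -0.388 yaw 0.123 F [2.6 3.2 0.6] M [ 0.59 -0.58  0.12] p [ 0.5162 -0.1139  0.1081]
3 cmd6 -0.348 yaw 0.083 F [ 2.   3.5 -0.3] M [ 0.65 -0.57  0.11] p [ 0.5162 -0.1139  0.1081]
4 cmd6 -0.336 yaw 0.07 F [2.2 3.3 0.3] M [ 0.56 -0.5   0.21] p [ 0.5162 -0.1138  0.1081]
5 cmd6 -0.324 yaw 0.058 F [2.9 3.1 0.7] M [ 0.59 -0.47  0.16] p [ 0.5162 -0.1139  0.1081]
6 cmd6 -0.312 yaw 0.046 F [2.2 3.  0.9] M [ 0.53 -0.47  0.2 ] p [ 0.5162 -0.1139  0.1081]
7 cmd6 -0.3 yaw 0.034 F [1.9 2.8 1.2] M [ 0.54 -0.44  0.14] p [ 0.5162 -0.1139  0.1081]
8 cmd6 -0.288 yaw 0.022 F [1.1 2.9 0.8] M [ 0.53 -0.45  0.16] p [ 0.5163 -0.1139  0.1081]
23.1167
```

```bash
sed -i 's/>.52 or/>.45 or/; s/else .012/else .008/' turn.py; python3 turn.py 12
```

```text
start [-2.650e-01  1.010e-01  2.037e+00  2.000e-03  1.004e+00 -2.880e-01] 0.02175889690461119 0.15543406487241385
0 cmd6 -0.28 yaw 0.014 F [ 3.1  2.2 -0.2] M [ 0.52 -0.45  0.17] p [ 0.5162 -0.1138  0.1081]
1 cmd6 -0.272 yaw 0.006 F [2.4 3.3 0.3] M [ 0.62 -0.45  0.14] p [ 0.5162 -0.1138  0.1081]
2 cmd6 -0.264 yaw -0.002 F [ 2.   2.9 -0.3] M [ 0.57 -0.42  0.22] p [ 0.5162 -0.1138  0.108 ]
3 cmd6 -0.256 yaw -0.01 F [ 1.7  2.8 -0.6] M [ 0.5  -0.48  0.19] p [ 0.5162 -0.1138  0.1081]
4 cmd6 -0.248 yaw -0.018 F [ 1.6  2.6 -0.4] M [ 0.57 -0.46  0.22] p [ 0.5162 -0.1139  0.1081]
5 cmd6 -0.24 yaw -0.026 F [ 1.6  3.3 -0.3] M [ 0.54 -0.49  0.2 ] p [ 0.5162 -0.1139  0.1081]
6 cmd6 -0.232 yaw -0.034 F [ 2.5  2.9 -0.7] M [ 0.52 -0.43  0.17] p [ 0.5162 -0.1139  0.1081]
7 cmd6 -0.224 yaw -0.042 F [ 2.4  3.4 -0.8] M [ 0.51 -0.41  0.22] p [ 0.5162 -0.1139  0.1081]
8 cmd6 -0.216 yaw -0.05 F [ 0.7  2.7 -1.2] M [ 0.58 -0.44  0.16] p [ 0.5162 -0.1139  0.1081]
9 cmd6 -0.208 yaw -0.058 F [ 2.   2.6 -0.9] M [ 0.55 -0.35  0.2 ] p [ 0.5162 -0.1138  0.1081]
10 cmd6 -0.2 yaw -0.066 F [ 1.   2.4 -1.4] M [ 0.56 -0.42  0.29] p [ 0.5162 -0.1138  0.1081]
11 cmd6 -0.192 yaw -0.074 F [ 1.9  3.5 -1.7] M [ 0.47 -0.45  0.44] p [ 0.5162 -0.1139  0.1081]
27.3167
```

The stop is found at yaw ≈ −0.066, with the moment climbing 0.20→0.29→0.44. Now finer steps to about 0.58 N·m.

Run:
```python
from h import *
q=np.array(monitor.get_joint_pos())
# present command was -.192; keep that base
q6=-.192
rd=lambda:np.mean([monitor.get_torque()[2] for _ in range(8)])
print(q[5],"hold",rd(),monitor.get_t())
for k in range(7):
    q6+=.003; q[5]=q6; env.move_joints(q); env.dwell(.12); m=rd()
    print(round(q6,3),"M",round(m,3),"F",np.round(monitor.get_contact_force(),1),(R.from_rotvec(monitor.get_eef_rot())*DOWN.inv()).as_euler('zyx')[0]-np.pi/2)
    if m>.56: break
env.dwell(.4); print("held",rd(),monitor.get_t())
```

```text
-0.19180979860279093 hold 0.44428316873444773 27.3167
-0.189 M 0.458 F [ 2.2  3.5 -1.5] -0.07677285056975602
-0.186 M 0.537 F [ 1.5  3.7 -0.7] -0.07978319721700444
-0.183 M 0.6 F [ 2.4  3.1 -0.8] -0.08279757605788696
held 0.6187431490525682 28.8167
```

Held at 0.6 N·m with the spanner about 0.025 rad off the unit axis. I'll relax the wind-up slightly, release, retreat straight up and check.

Run:
```python
from h import *
q=np.array(monitor.get_joint_pos()); q[5]=-.198
env.move_joints(q); env.dwell(.1); print(monitor.get_torque()[2],monitor.get_contact_force())
env.move_gripper(.05); env.dwell(.3); print(monitor.get_opening(),monitor.get_contact_force())
p=np.array(monitor.get_position()); hit=env.move_linear([p[0],p[1],.25],v=.08,threshold=15); print(hit)
o=R.from_rotvec(monitor.get_eef_rot()); x=o.apply([1,0,0])
env.move_linear(np.array([.5157,-.1138,.25])+.03*x,v=.1); env.dwell(.2)
cal=calibration("wrist"); im,d=snap("wrist","fin"); P=cloud(d,cal)
near=(np.hypot(P[...,0]-.5155,P[...,1]+.1135)<.09)&(d>0)
m=near&(P[...,2]>.127)&(P[...,2]<.142); print("bar",rect(P,m),np.median(P[m],0))
m=near&(P[...,2]>.066)&(P[...,2]<.075); print("head",rect(P,m),np.median(P[m],0))
mf=near&(P[...,2]>.008)&(P[...,2]<.0165); print("flange",rect(P,mf))
print(monitor.get_position(),monitor.get_t())
s,_=snap("scene","fin_s")
cv2.imwrite("pics/finv.png",np.hstack([im[:,60:460],cv2.resize(s[120:240,270:395],(400,384))])[:,:,::-1])
```

```text
0.27192003238700874 [ 1.4826151   2.67386932 -1.6774782 ]
0.04986284505210795 [-0.27758906  0.35948377 -0.25765932]
False
bar ((515.7218017578125, -112.56049346923828), (98.96730041503906, 11.896639823913574), 86.54134368896484) [ 0.51612705 -0.1075629   0.1349696 ]
head ((515.8027954101562, -112.49712371826172), (61.099327087402344, 62.97749328613281), 84.94781494140625) [ 0.52303533 -0.11145934  0.07106989]
flange ((516.0029907226562, -112.29464721679688), (159.7073211669922, 100.09638977050781), 86.82796478271484)
[ 0.5177246  -0.08424092  0.25004345] 32.55
```

View pics/finv.png

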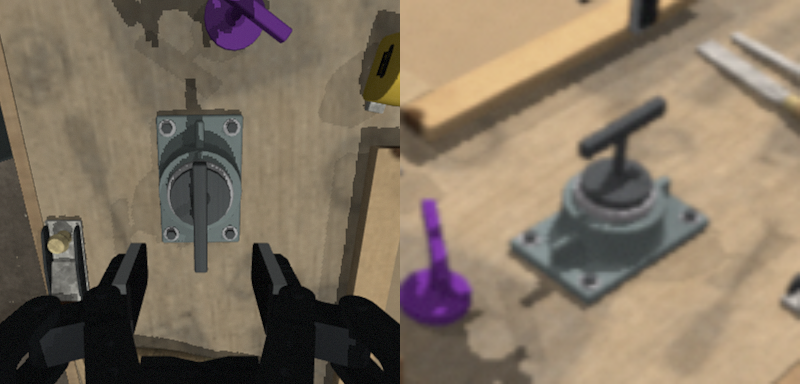

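Left: the bar lies along the flange at (200,165)–(200,270), and the head is on the ring. Right: the spanner stands upright and released. The bar agrees with the unit's long side within 0.005 rad, so I'm handing in.

```bash
python3 -c "
from h import *
ticket.finish_job(); print(monitor.get_t())"
```

```text
the job is handed in; nothing more can be done
the job is handed in; nothing more can be done
```

The lock ring is snug against its stop, and the spanner is standing seated in it, released. I handed the job in at about 33 s of the 64 s allowed; no verdict was reported.

- **Seating:** I took the larger steel spanner from the stand and lowered it onto the ring with a contact force of about 8 N. Both prongs went in on the first try, with the ring still unturned: the bar was about 0.58 rad from the unit's y axis.
- **Turning:** I turned it clockwise in small steps. The running moment read 0.1–0.2 N·m, lower than the stated 0.25. It climbed at the stop, and I held it at about 0.6 N·m for roughly 0.5 s. That is within the 0.5–0.7 N·m snug range, but about three times what I read while turning. I then eased it to about 0.27 N·m before opening the gripper.
- **Last checks:** After release, the bar was in line with the flange's long side within 0.005 rad. The head was still at its seated height, its centre was within 1 mm of the flange centre, and the spanner looked upright with the gripper clear.
- **Not checked directly:** The contact force between spanner and unit can't be read. I inferred about 25 N from 0.6 N·m. I did not re-measure the tin, tape measure and tape roll at the end, but the arm's planned moves kept clear of them.

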